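# Scrap the dead fan and ease the bin's sprung flap shut

## Task

Drop the dead fan into the open scrap bin, then lift the bin's flap until the stay at its side falls away, and ease the flap down against its spring until it is fully shut, without ever letting it slam. Let go of everything and do not shove the tin, the cup or the wire spool that stand around.

Things in the scene. Friction and masses are not known exactly. Their poses are not given: they have to be found in the camera images.
- scrap_bin: Grey sheet-metal scrap bin, open box 180 (x) x 200 (y) x 95 mm high, 4 mm walls and floor, bolted down; 90 mm clear height inside under the shut flap. Origin: centre of its underside; x axis points from its front (robot side) to its back, y to its left, z up. At the back two 4 mm side cheeks (x 48 to 98 mm, y +-102 mm) and a back sheet rise to a fixed hood.
- hood_edge (a point): Middle of the front edge of the bin's flat hood (4 mm sheet from here 93 mm back, y +-104 mm, underside 400 mm above the worktop). It roofs over the raised pull bar: a hand coming straight down hits it; one leaning back to the robot 30 to 45 degrees from vertical (fingers pointing down and to the back) passes in front. The raised flap also roofs the back half of the mouth.
- flap (a joint): Aluminium flap, 171 x 184 x 4 mm, 0.4 kg, hinged along y at the back of the mouth. Value: opening angle in rad, 0 shut (flat, pointing to the front), grows as its front edge swings up and back, stop at 1.24; rests on its stay at about 1.01. Spring and weight close it with 3 to 4 N at the pull bar; let go it slams (over 1.5 rad/s), even from 0.15 rad, but not from the last few mm.
- pull_bar (a point): Middle of the flap's pull bar: round steel bar, 12 mm thick, along the bin's y, 114 mm free between two arms, 220 mm from the hinge line, 39 mm clear of the flap panel's front edge. It can turn between fingers that pinch it. Flap shut: bar at x -134, z 100 mm in the bin frame, 44 mm ahead of the bin's front wall.
- flap_axis (a point): Middle of the flap's hinge line (runs along the bin's y); fixed, at x 86, y 0, z 100 mm in the bin frame.
- stay (a joint): Dark steel strut, 150 x 19 x 5 mm, outside the bin's left (+y) wall, pivoted near the front (x -66, z 82 mm); its toothed top holds a pin on the flap's side. Value in rad: 0 standing under the pin, 0.95 fallen back along the wall. It stays until the flap is lifted some 0.06 rad (13 mm at the bar) above its rest, then drops by its own weight in about 0.3 s and clears the flap's way.
- dead_fan: Black square 80 mm axial fan, 25 mm thick (its x), 80 mm wide (its y), 80 mm high (its z), standing on edge on the worktop, about 0.1 kg. Origin: centre of its underside. Grip it across the 25 mm thickness.
- fan_mid (a point): Centre of the fan's body.
- blue_tin: Blue tin with a white lid, 54 mm in diameter, 94 mm high, standing to the right of the bin; bystander. Origin: centre of its underside.
- tip_cup: Black round tip-cleaner cup, 62 mm in diameter, 41 mm high, standing to the left of the bin; bystander. Origin: centre of its underside.
- wire_spool: Spool of solder wire on its flange, 65 mm in diameter, 40 mm high, to the right of the fan; bystander. Origin: centre of its underside.
Mind the look-alikes: they are no part of the job. Several things have the shape of the dead_fan; the one meant has the colours described above.

How it is judged:
On the way, in this order (a step that is already met when the one before it is completed fails the run):
1. the fan lies in the bin, let go, while the flap still stands open on its stay (x of fan_mid in the frame of scrap_bin between -0.086 and 0.086 m and y of fan_mid in the frame of scrap_bin between -0.096 and 0.096 m and z of fan_mid in the frame of scrap_bin below 0.075 m and value of joint flap above 0.9 rad and value of joint stay below 0.2 rad and contact force between the fingers and dead_fan below 0.1 N), for 0.2 s.
2. the flap has been lifted and the stay has fallen away (value of joint stay above 0.6 rad), for 0.05 s.
At the end, for the whole second after the job is handed in: The fan lies at rest inside the bin (its centre within the walls and less than 75 mm above the worktop), the stay has fallen back (over 0.6 rad) and the flap is fully shut (under 0.03 rad, about 6 mm at the bar) (x of fan_mid in the frame of scrap_bin between -0.086 and 0.086 m and y of fan_mid in the frame of scrap_bin between -0.096 and 0.096 m and z of fan_mid in the frame of scrap_bin below 0.075 m and value of joint flap below 0.03 rad and value of joint stay above 0.6 rad and linear speed of dead_fan below 0.02 m/s); the robot touches nothing.
It fails at once if the flap slams: it closes faster than 1.5 rad/s (0.33 m/s at the pull bar) (velocity of joint flap below -1.5 rad/s).
It fails at once if the blue tin is pushed more than 30 mm or tipped over (distance of blue_tin from where it was at the start of the episode above 0.03 m or angle between blue_tin's own z axis and vertical above 0.5 rad).
It fails at once if the black cup is pushed more than 30 mm or tipped over (distance of tip_cup from where it was at the start of the episode above 0.03 m or angle between tip_cup's own z axis and vertical above 0.5 rad).
It fails at once if the wire spool is pushed more than 30 mm or tipped over (distance of wire_spool from where it was at the start of the episode above 0.03 m or angle between wire_spool's own z axis and vertical above 0.5 rad).
It also fails if it takes over 61 s, if anything falls off the work surface, if the arm or the gripper's body presses on something with over 40 N, if the wrist force passes 120 N, or if a joint passes its speed limit or range.

## Robot

A 7-joint arm with a two-finger parallel gripper is mounted at the origin on a cart in front of the work surface, level with it; the furniture and walls round the work are solid. World frame = base frame: x ahead of the robot, y to its left, z up, the work surface at z = 0. Lengths are in m, angles in rad, forces in N, time in s.
With the tool pointing down it reaches from about 0.35 to 0.9 m from the base axis. Payload 8.1 kg.
Tool frame: the origin (TCP) lies midway between the tips of the shut fingers; the grasp point (between the pads) lies 19 mm behind it; z points along the fingers, y is the line along which they close (so a half turn about z gives the same grasp; the last joint's range is limited). The gripper opens to 92 mm and grips with 3 to 60 N. Pads are 19 mm wide; open, the fingers measure 130 mm over their backs; the gripper's body (75 mm by 190 mm) begins 47 mm behind the grasp point.
Start: joints at [1.225, 0.434, 0.025, 1.573, -0.012, 1.134, -0.075], TCP at [0.15, -0.607, 0.227] pointing down, gripper open.
Joint ranges: [-2.62, 2.62], [-0.44, 2.09], [-1.27, 1.32], [0.08, 2.57], [-1.32, 4.46], [0.12, 2], [-2.74, 2.74]. Speed limits (rad/s): [2.22, 2.22, 3.01, 3.01, 3.14, 3.14, 3.14].

## Interface

Orientations are given as a 3x3 rotation matrix whose columns are the frame's x, y, z axes.
In Python, from workcell import ctrl gives the robot as it stands. The module is installed in compiled form; this text tells all that it offers.
- The arm moves only by the tool servo_tool, never from a script. Its argument "increments" is a list of rows, each an object with "slide": the shift along the world's x, y, z in mm, a list of three; "delta_rot": the turn, a rotation vector about the world's x, y, z in rad, a list of three; "jaw": the closure, from -1 (fully open) to 1 (shut), so that 0 is half open. A call has 1 to 8 rows; each row shifts and turns the commanded pose from where the row before left it; what a row does not reach is not made up. A row lasts 1/8 s, in which the tool goes at most 62.5 mm and 10.7 degrees, less where a joint would pass 70% of its speed; a pose out of reach is approached as far as the arm can. A call is refused whole if a number of a shift passes 62.5 or a number of a turn 0.188, either way. A call with a gripper value outside its range is refused whole. The fingers move at their own pace and stop on an object; "grip_force" is the grip in N (left out, the last holds). Time passes only in rows, so rows that do not move let the fingers close. It gives the time, the measured TCP pose, the force, the opening and the grip force at its end, in the units of the state.
- ctrl.get_state(): the state, without advancing time (a new reading comes with each control period).
- ctrl.get_image(name): name is "side" or "top" or "wrist"; returns the picture (384x512x3 uint8, red, green, blue); there is no depth.
- ctrl.calibration(name): a dict with "K" (3x3 intrinsics, pixels), "dist" ([k1, k2, p1, p2, k3] as OpenCV has them; the pictures are not rectified), "rvec" (rotation vector, rad) and "tvec" (3), from world to camera coordinates, as OpenCV has them. Camera axes: x right, y down, z forward; pixel columns grow to the right and rows downward; lengths in m; the calibration is good to about 2 mm. A picture is of the moment at which its call begins: read the wrist's pose just before it. calibration takes no time and is no camera call; for the wrist camera it gives the pose at the moment of the call.
- ctrl.sign_off(): hands the job in; it is judged then, once.
Trained networks look in the newest picture that a camera, given by its name, has taken for a name from the list of things; names that differ only in an ending like _2 or _b are one class to them, and where a whole thing is asked for, a point or a joint stands for the part that bears it (a point fixed in the world has none). Each returns a list of dicts, best first, with "conf" (0 to 1); they miss things now and then, are a little off and sometimes report something else, mostly with a low value. They report only what shows in the picture. A call takes as long as a camera call. They do not tell look-alikes from the thing itself.
- ctrl.regions_of(camera, name): "mask" (384x512 bool, what is visible of it) and "box" ([left, top, right, bottom] in pixels, round what is visible of it).
The state is a dict: "time": time; "joint_positions": joint angles; "qd": joint speeds; "tau": joint torques, N m; "ee_pos": TCP position; "tool_rot": TCP orientation; "force": force on the tool from outside, world axes, zero at the start; "wrist_torque": the same for the moment, N m; "grip_width": opening from 0.0 (shut) to 1.0 (fully open); "grip_force": force on a finger pad.
Only numpy, scipy, OpenCV 4.12 (cv2) and the standard library are available. Lean on these libraries where they do the work, as an engineer would, in place of code of your own. Each camera call takes 0.05 s, during which the arm holds its last target. There are 200 camera calls.

## Working session

There is one attempt and no reset: what is moved stays moved. The work goes in short steps, Python scripts to look and compute and a tool call to move; the robot and the scene stay as the last step left them, time stands still between calls to the robot, and variables do not carry over. Pictures are saved under pics/ and viewed, at most 10 in all, crops included, and the job is handed in when it is done.

Besides the shell and the picture viewer there is one more tool, called after "Emit:" as name(argument=value, ...), one argument or row to a line, values as JSON. servo_tool: Moves the arm, as the interface text tells. Its arguments: {"type":"object","properties":{"increments":{"type":"array","items":{"type":"object","properties":{"slide":{"type":"array","items":{"type":"number"}},"delta_rot":{"type":"array","items":{"type":"number"}},"jaw":{"type":"number"}}}},"grip_force":{"type":"number"}},"required":["increments"]}

```bash
mkdir -p pics; cat > h.py <<'E'
import numpy as np, cv2
from workcell import ctrl
def cal(n):
    c=ctrl.calibration(n); R,_=cv2.Rodrigues(np.array(c['rvec'],float)); return np.array(c['K'],float),np.array(c['dist'],float),R,np.array(c['tvec'],float).ravel()
def ray(n,uv):
    K,d,R,t=cal(n); p=cv2.undistortPoints(np.array([[uv]],float),K,d).ravel()
    return -R.T@t, R.T@np.array([p[0],p[1],1.])
def onz(n,uv,z):
    o,r=ray(n,uv); return o+r*(z-o[2])/r[2]
def proj(n,P):
    K,d,R,t=cal(n); return cv2.projectPoints(np.array(P,float).reshape(-1,3),R,t,K,d)[0].reshape(-1,2)
def save(n,f):
    im=ctrl.get_image(n); cv2.imwrite('pics/'+f,im[:,:,::-1]); return im
E
python3 - <<'E'
from h import *
a=save('top','t0.png');b=save('side','s0.png')
cv2.imwrite('pics/both.png',cv2.resize(np.vstack([a,b])[:,:,::-1],None,fx=.78,fy=.78))
for n in('top','side'):
  K,d,R,t=cal(n);print(n,-R.T@t,R[2])
  for k in('dead_fan','scrap_bin','pull_bar','blue_tin','tip_cup','wire_spool','stay'):
    for r in ctrl.regions_of(n,k)[:4]:
      m=r['mask'];print(n,k,round(r['conf'],2),r['box'],np.argwhere(m).mean(0)[::-1].round() if m.any() else 0)
print(ctrl.get_state())
E
```

```text
top [-0.52504157 -0.06274535  1.5789621 ] [ 0.62748766  0.05889873 -0.77639563]
side [ 0.55661169 -0.98735098  0.83516855] [-0.02224704  0.86292666 -0.50483922]
side dead_fan 0.87 [224.4, 280.8, 247.9, 317.3] [235. 298.]
side dead_fan 0.76 [183.9, 274.9, 207.5, 307.5] [197. 291.]
side dead_fan 0.75 [172.2, 307.0, 205.5, 343.4] [189. 325.]
side dead_fan 0.61 [245.7, 252.6, 256.0, 286.4] [251. 271.]
side scrap_bin 0.94 [250.6, 119.6, 319.9, 252.0] [292. 195.]
side pull_bar 0.75 [269.2, 160.0, 303.6, 208.2] [287. 182.]
side blue_tin 0.93 [283.5, 237.3, 300.6, 267.9] [294. 252.]
side tip_cup 0.6 [220.4, 276.2, 246.9, 316.0] [235. 298.]
side tip_cup 0.59 [274.6, 190.8, 288.6, 193.4] [281. 195.]
side wire_spool 0.78 [220.3, 326.2, 244.3, 353.2] [231. 337.]
side stay 0.63 [262.4, 178.1, 279.8, 202.6] [271. 187.]
{'time': 0.8, 'joint_positions': array([ 1.22546822,  0.4344879 ,  0.02498146,  1.57320093, -0.01161247,
        1.13400843, -0.0751152 ]), 'qd': array([ 0.00113158,  0.00014975,  0.0004178 ,  0.00124521,  0.00077625,
        0.00051288, -0.00124533]), 'tau': array([-1.25842369e-03, -6.67611766e+01,  9.83407795e-01, -3.14800787e+01,
       -6.07730169e-02,  3.24177719e-02,  1.49120541e-05]), 'ee_pos': array([ 0.15021033, -0.60669047,  0.22674878]), 'tool_rot': array([[ 9.70707164e-01,  2.40265689e-01,  1.96823731e-05],
       [ 2.40265689e-01, -9.70707164e-01, -3.59999201e-05],
       [ 1.04562750e-05,  3.96743793e-05, -9.99999999e-01]]), 'force': array([-0.23292846, -0.26572238, -0.299049  ]), 'wrist_torque': array([ 0.00576148,  0.01166336, -0.00769399]), 'grip_force': 0.0, 'grip_width': 0.9986282018237107}
```

View pics/both.png

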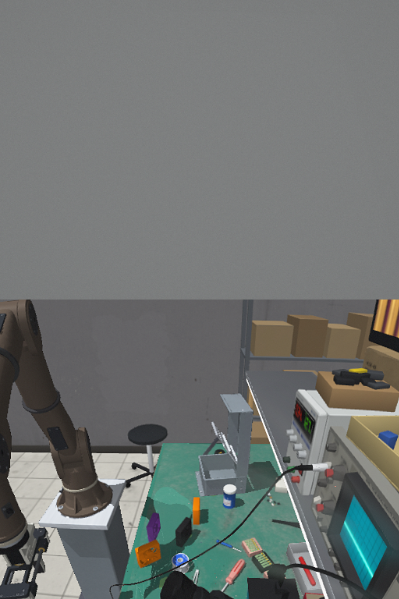

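The top camera is blocked: it shows plain grey. The side view has the bin around (292,195), a black fan at about (235,298), one purple and two orange fans, the spool at (231,337) and the tin at (294,252). I'll enlarge that area.

```bash
python3 - <<'E'
from h import *
a=cv2.imread('pics/s0.png')[110:350,170:350]
cv2.imwrite('pics/c0.png',cv2.resize(a,None,fx=2.5,fy=2.5,interpolation=cv2.INTER_CUBIC))
for n,uv,z in (('fan mid',(235,298),.04),('spool',(231,337),.02),('tin',(292,252),.047),('bin front bottom R',(254,248),0),('orange',(251,271),.04),('or2',(189,325),.04),('pur',(197,291),.04)):
  print(n,onz('side',uv,z).round(3))
E
```

```text
fan mid [ 0.466 -0.225  0.04 ]
spool [ 0.464 -0.346  0.02 ]
tin [ 0.64  -0.022  0.047]
bin front bottom R [ 0.511  0.056 -0.   ]
orange [ 0.508 -0.109  0.04 ]
or2 [ 0.351 -0.327  0.04 ]
pur [ 0.352 -0.2    0.04 ]
```

View pics/c0.png

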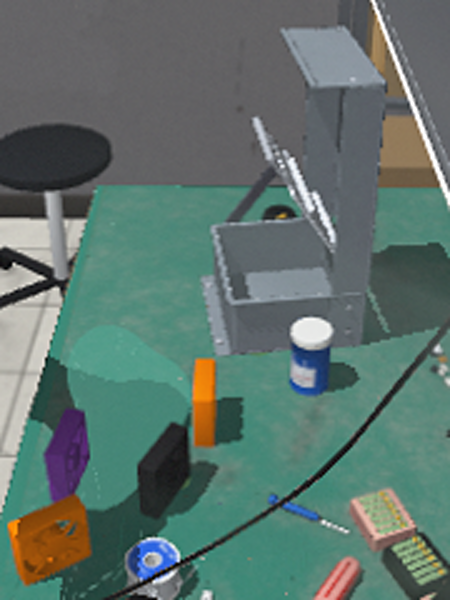

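The crop shows the black fan at about (165,470), with its broad face turned toward +x and slightly to the camera. The cup sits behind the bin near (280,212), and the stay is on the far side. I'll go above the fan for a look with the wrist camera.

Emit:
servo_tool(
  increments=[
    {"slide": [0,20,55],"delta_rot": [0,0,0],"jaw": -1},
    {"slide": [30,40,30],"delta_rot": [0,0,0],"jaw": -1},
    {"slide": [40,45,10],"delta_rot": [0,0,0],"jaw": -1},
    {"slide": [40,45,0],"delta_rot": [0,0,0],"jaw": -1},
    {"slide": [40,45,0],"delta_rot": [0,0,0],"jaw": -1},
    {"slide": [40,45,0],"delta_rot": [0,0,0],"jaw": -1},
    {"slide": [40,45,0],"delta_rot": [0,0,0],"jaw": -1},
    {"slide": [30,40,0],"delta_rot": [0,0,0],"jaw": -1},
  ],
)

```text
time: 1.8
ee_pos: [0.4117, -0.2796, 0.322]
tool_rot: [[0.97, 0.242, 0.001], [0.242, -0.97, -0.0], [0.001, 0.0, -1.0]]
force: [1.0, -0.8, -0.1]
grip_width: 1.001
grip_force: 0.0
```

```bash
python3 - <<'E'
from h import *
s=ctrl.get_state();print(s['time'],s['ee_pos'],s['joint_positions'])
save('wrist','w0.png')
K,d,R,t=cal('wrist');print(-R.T@t,R[2])
for k in('dead_fan','scrap_bin','pull_bar','blue_tin','tip_cup','wire_spool','stay'):
    for r in ctrl.regions_of('wrist',k)[:4]:
      print(k,round(r['conf'],2),r['box'])
for p in((261.2,230),(316,226),(254.8,200)): print(onz('side',p,.095))
E
```

```text
1.8 [ 0.41174187 -0.27957335  0.32199179] [ 0.67547902  0.17094046 -0.21911812  1.70938843  0.03857103  1.26467451
 -0.8788823 ]
[ 0.48879499 -0.25421368  0.48023596] [-0.2724513  -0.06846777 -0.95973041]
dead_fan 0.96 [103.8, 28.0, 187.0, 71.3]
dead_fan 0.83 [165.2, 158.0, 226.3, 205.1]
dead_fan 0.73 [262.4, 164.1, 297.9, 231.1]
dead_fan 0.56 [195.0, 79.3, 251.4, 128.4]
scrap_bin 0.98 [0.0, 0.3, 64.8, 27.6]
tip_cup 0.26 [0.0, 1.8, 65.9, 28.3]
wire_spool 0.62 [289.3, 108.1, 332.0, 150.2]
[0.53715749 0.03449945 0.095     ]
[0.72529217 0.06057152 0.095     ]
[0.50909075 0.2294817  0.095     ]
```

View pics/w0.png

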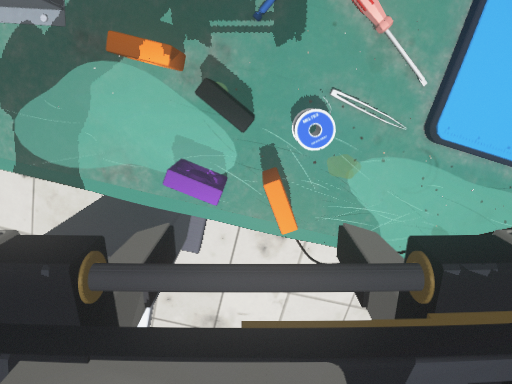

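The wrist view shows the black fan at (225,105), running from (204,80) to (250,125). The spool is at (315,130), the purple fan at (195,182), the orange ones at (145,50) and (280,200), and a corner of the bin at the upper left.

```bash
python3 - <<'E'
from h import *
for r in ctrl.regions_of('wrist','dead_fan'):
  if abs(r['box'][0]-195)<6:
    c=max(cv2.findContours(r['mask'].astype('uint8'),0,1)[0],key=len).reshape(-1,2)
    w=np.array([onz('wrist',p,.08)[:2] for p in c])
    q=cv2.minAreaRect((w*1000).astype('float32'));print(q);print(cv2.boxPoints(q))
for p in((204,79),(254,120),(245,132),(195,90)): print(onz('wrist',p,.08).round(4))
print('spool',onz('wrist',(315,130),.04))
print(onz('wrist',(64,14),.095))
E
```

```text
((467.1927795410156, -228.9578857421875), (78.34245300292969, 27.75201988220215), 64.21475219726562)
[[ 437.65894 -258.1928 ]
 [ 462.6477  -270.26492]
 [ 496.72662 -199.72296]
 [ 471.73785 -187.65085]]
[ 0.4906 -0.1971  0.08  ]
[ 0.457  -0.2685  0.08  ]
[ 0.4396 -0.2609  0.08  ]
[ 0.4753 -0.1888  0.08  ]
spool [ 0.46158678 -0.3557621   0.04      ]
[ 0.52396561 -0.02805986  0.095     ]
```

The fan centre is at (0.467,-0.229), with its wide axis at 64°. The bin centre is at roughly (0.61,0.146), yaw about 0.14. I'll take one leaned look at the bin for a better pose before grasping.

Emit:
servo_tool(
  increments=[
    {"slide": [-5,50,10],"delta_rot": [0,-0.15,0],"jaw": -1},
    {"slide": [-5,50,10],"delta_rot": [0,-0.15,0],"jaw": -1},
    {"slide": [-5,50,10],"delta_rot": [0,-0.15,0],"jaw": -1},
    {"slide": [-5,50,5],"delta_rot": [0,-0.15,0],"jaw": -1},
    {"slide": [-5,50,0],"delta_rot": [0,0,-0.1],"jaw": -1},
    {"slide": [-5,50,0],"delta_rot": [0,0,0],"jaw": -1},
    {"slide": [0,40,0],"delta_rot": [0,0,0],"jaw": -1},
    {"slide": [0,0,0],"delta_rot": [0,0,0],"jaw": -1},
  ],
)

```text
time: 3.25
ee_pos: [0.383, 0.0309, 0.3551]
tool_rot: [[0.819, 0.146, 0.554], [0.196, -0.98, -0.031], [0.539, 0.134, -0.832]]
force: [0.2, -0.2, 0.5]
grip_width: 1.001
grip_force: 0.0
```

```bash
python3 - <<'E'
from h import *
s=ctrl.get_state();print(s['time'],s['ee_pos'],s['joint_positions'])
save('wrist','w1.png')
K,d,R,t=cal('wrist');print(-R.T@t,R[2])
for k in('scrap_bin','pull_bar','blue_tin','tip_cup','stay'):
    for r in ctrl.regions_of('wrist',k)[:2]:
      print(k,round(r['conf'],2),r['box'])
c,sn=np.cos(.14),np.sin(.14)
B=lambda x,y,z:[.612+c*x-sn*y,.146+sn*x+c*y,z]
L=[(-.09,-.1,.095),(-.09,.1,.095),(-.031,-.057,.286),(-.031,.057,.286)]
print(proj('wrist',[B(*p) for p in L]).round())
E
```

```text
3.25 [0.38298172 0.03086212 0.35511382] [ 0.3225722  -0.43572784 -0.46090878  2.24939769 -0.1098417   0.70822582
 -1.47747097]
[0.35761069 0.04951761 0.52759349] [ 0.29754728 -0.08611369 -0.95081547]
scrap_bin 0.61 [72.5, 1.8, 261.9, 186.7]
pull_bar 0.67 [77.4, 11.2, 253.8, 57.5]
blue_tin 0.69 [267.1, 94.5, 307.1, 143.0]
blue_tin 0.27 [42.8, 78.5, 90.6, 119.5]
tip_cup 0.9 [41.8, 80.6, 86.9, 122.3]
stay 0.92 [83.5, 34.1, 106.3, 148.1]
[[243. 159.]
 [105. 152.]
 [218.  27.]
 [ 96.  16.]]
```

View pics/w1.png

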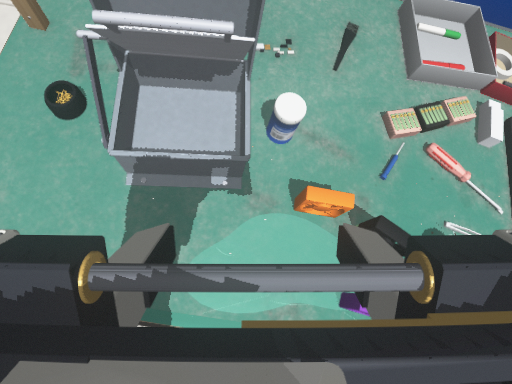

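The bin's front rim corners are at (113,152) and (249,158), and the pull bar runs from (93,17) to (232,27). The cup is at (65,98) and the tin at (287,118).

```bash
python3 - <<'E'
from h import *
a=onz('wrist',(113,152),.095);b=onz('wrist',(249,158),.095);print(a,b,np.hypot(*(a-b)[:2]))
d=(a-b)[:2];yaw=np.arctan2(-d[0],d[1]);print('yaw',yaw)
c,s=np.cos(yaw),np.sin(yaw);m=(a+b)[:2]/2;print('origin',m+.09*np.array([c,s]))
p=onz('wrist',(93,17),.286);q=onz('wrist',(232,27),.286);print('bar',p,q,(p+q)/2, 'exp',m+.059*np.array([c,s]))
d=(p-q);print(np.arctan2(-d[0],d[1]))
print('cup',onz('wrist',(65,98),.03),'tin',onz('wrist',(290,105),.094))
E
```

```text
[0.51117518 0.22150732 0.095     ] [0.54003891 0.02558523 0.095     ] 0.19803681877909451
yaw 0.14627034979118933
origin [0.61464599 0.13666372]
bar [0.5716427  0.20024454 0.286     ] [0.59239663 0.07204421 0.286     ] [0.58201966 0.13614438 0.286     ] exp [0.58397702 0.13214549]
0.16049436462365968
cup [0.61665026 0.35459283 0.03      ] tin [ 0.64613346 -0.02704945  0.094     ]
```

Emit:
servo_tool(
  increments=[
    {"slide": [10,-40,0],"delta_rot": [0,0,0.1],"jaw": -1},
    {"slide": [10,-40,0],"delta_rot": [0,0.15,0],"jaw": -1},
    {"slide": [10,-40,0],"delta_rot": [0,0.15,0],"jaw": -1},
    {"slide": [10,-40,-10],"delta_rot": [0,0.15,0],"jaw": -1},
    {"slide": [10,-40,-20],"delta_rot": [0,0.13,0],"jaw": -1},
    {"slide": [10,-40,-20],"delta_rot": [0,0,-0.17],"jaw": -1},
    {"slide": [10,-20,-20],"delta_rot": [0,0,-0.17],"jaw": -1},
    {"slide": [14,0,-10],"delta_rot": [0,0,-0.17],"jaw": -1},
  ],
)

```text
time: 4.55
ee_pos: [0.4659, -0.2346, 0.2727]
tool_rot: [[0.97, -0.242, 0.014], [-0.242, -0.97, 0.017], [0.01, -0.02, -1.0]]
force: [-0.6, 0.9, -0.2]
grip_width: 1.002
grip_force: 0.0
```

Emit:
servo_tool(
  increments=[
    {"slide": [0,0,0],"delta_rot": [0,0,-0.17],"jaw": -1},
    {"slide": [0,0,0],"delta_rot": [0,0,-0.17],"jaw": -1},
    {"slide": [0,0,0],"delta_rot": [0,0,-0.17],"jaw": -1},
    {"slide": [0,0,0],"delta_rot": [0,0,-0.17],"jaw": -1},
    {"slide": [0,0,0],"delta_rot": [0,0,-0.17],"jaw": -1},
    {"slide": [0,0,0],"delta_rot": [0,0,-0.17],"jaw": -1},
    {"slide": [0,0,0],"delta_rot": [0,0,-0.17],"jaw": -1},
    {"slide": [0,0,0],"delta_rot": [0,0,-0.17],"jaw": -1},
  ],
)

```text
time: 5.55
ee_pos: [0.4665, -0.2325, 0.2742]
tool_rot: [[-0.03, -0.999, 0.019], [-0.999, 0.03, -0.013], [0.013, -0.02, -1.0]]
force: [0.2, 0.2, 0.1]
grip_width: 0.999
grip_force: 0.0
```

```bash
cat >> h.py <<'E'
from scipy.spatial.transform import Rotation as Ro
def to(pos,yang,lean=0,az=0):
    "tool y at angle yang, fingers leaned from down toward azimuth az by lean"
    z=np.array([np.sin(lean)*np.cos(az),np.sin(lean)*np.sin(az),-np.cos(lean)])
    y=np.array([np.cos(yang),np.sin(yang),0]);y-=z*(y@z);y/=np.linalg.norm(y)
    T=np.c_[np.cross(y,z),y,z]; s=ctrl.get_state()
    print('t',s['time'],'q',s['joint_positions'].round(2),'F',s['force'].round(1))
    print('slide mm',((np.array(pos)-s['ee_pos'])*1000).round(1),'rot',Ro.from_matrix(T@s['tool_rot'].T).as_rotvec().round(3))
E
python3 - <<'E'
from h import *
to((.467,-.229,.036),np.radians(154.2))
E
```

```text
t 5.55 q [ 0.09  0.21  0.32  1.79 -0.07  1.13 -2.74] F [0.2 0.2 0.1]
slide mm [   0.5    3.5 -238.2] rot [ 0.017  0.016 -0.42 ]
```

Joint 7 is at its limit going that way, so I'll turn back to the unflipped grasp (y at -26°).

Emit:
servo_tool(
  increments=[
    {"slide": [0,0,0],"delta_rot": [0,0,0.17],"jaw": -1},
    {"slide": [0,0,0],"delta_rot": [0,0,0.17],"jaw": -1},
    {"slide": [0,0,0],"delta_rot": [0,0,0.17],"jaw": -1},
    {"slide": [0,0,0],"delta_rot": [0,0,0.17],"jaw": -1},
    {"slide": [0,0,0],"delta_rot": [0,0,0.17],"jaw": -1},
    {"slide": [0,0,0],"delta_rot": [0,0,0.17],"jaw": -1},
    {"slide": [0,0,0],"delta_rot": [0,0,0.17],"jaw": -1},
    {"slide": [0,0,0],"delta_rot": [0,0,0.17],"jaw": -1},
  ],
)

```text
time: 6.55
ee_pos: [0.4666, -0.2326, 0.2741]
tool_rot: [[0.974, -0.228, 0.016], [-0.228, -0.974, 0.017], [0.012, -0.02, -1.0]]
force: [-0.3, 0.8, -0.2]
grip_width: 1.002
grip_force: 0.0
```

Emit:
servo_tool(
  increments=[
    {"slide": [0,0,0],"delta_rot": [0,0,0.17],"jaw": -1},
    {"slide": [0,0,0],"delta_rot": [0,0,0.17],"jaw": -1},
    {"slide": [0,0,0],"delta_rot": [0,0,0.17],"jaw": -1},
    {"slide": [0,0,0],"delta_rot": [0,0,0.17],"jaw": -1},
    {"slide": [0,0,0],"delta_rot": [0,0,0.17],"jaw": -1},
    {"slide": [0,0,0],"delta_rot": [0,0,0.17],"jaw": -1},
    {"slide": [0,0,0],"delta_rot": [0,0,0.17],"jaw": -1},
    {"slide": [0,0,0],"delta_rot": [0,0,0.17],"jaw": -1},
  ],
)

```text
time: 7.55
ee_pos: [0.4666, -0.2326, 0.2741]
tool_rot: [[0.427, 0.904, -0.014], [0.904, -0.426, 0.02], [0.013, -0.021, -1.0]]
force: [0.1, -0.3, -0.2]
grip_width: 1.001
grip_force: 0.0
```

```bash
python3 - <<'E'
from h import *
to((.467,-.229,.036),np.radians(-25.8))
E
```

```text
t 7.55 q [ 0.43  0.25 -0.07  1.73  0.    1.19 -0.08] F [ 0.1 -0.3 -0.2]
slide mm [   0.4    3.6 -238.1] rot [-0.021 -0.014 -0.01 ]
```

Emit:
servo_tool(
  increments=[
    {"slide": [0,4,-40],"delta_rot": [-0.02,-0.014,-0.01],"jaw": -1},
    {"slide": [0,0,-50],"delta_rot": [0,0,0],"jaw": -1},
    {"slide": [0,0,-50],"delta_rot": [0,0,0],"jaw": -1},
    {"slide": [0,0,-50],"delta_rot": [0,0,0],"jaw": -1},
    {"slide": [0,0,-30],"delta_rot": [0,0,0],"jaw": -1},
    {"slide": [0,0,-18],"delta_rot": [0,0,0],"jaw": -1},
    {"slide": [0,0,0],"delta_rot": [0,0,0],"jaw": 1},
    {"slide": [0,0,0],"delta_rot": [0,0,0],"jaw": 1},
  ],
  grip_force=15,
)

```text
time: 8.55
ee_pos: [0.4673, -0.2281, 0.0371]
tool_rot: [[0.44, 0.898, 0.002], [0.898, -0.44, -0.0], [0.001, 0.001, -1.0]]
force: [-0.3, 0.7, 1.2]
grip_width: 0.832
grip_force: 0.0
```

Emit:
servo_tool(
  increments=[
    {"slide": [0,0,0],"delta_rot": [0,0,0],"jaw": 1},
    {"slide": [0,0,0],"delta_rot": [0,0,0],"jaw": 1},
    {"slide": [0,0,0],"delta_rot": [0,0,0],"jaw": 1},
  ],
)

```text
time: 8.93
ee_pos: [0.4673, -0.2275, 0.037]
tool_rot: [[0.439, 0.899, 0.002], [0.899, -0.439, 0.0], [0.001, 0.002, -1.0]]
force: [0.2, 0.3, 0.5]
grip_width: 0.509
grip_force: 0.0
```

Emit:
servo_tool(
  increments=[
    {"slide": [0,0,0],"jaw": 1,"delta_rot": [0,0,0]},
    {"slide": [0,0,0],"delta_rot": [0,0,0],"jaw": 1},
    {"slide": [0,0,0],"delta_rot": [0,0,0],"jaw": 1},
    {"slide": [0,0,0],"delta_rot": [0,0,0],"jaw": 1},
  ],
)

```text
time: 9.43
ee_pos: [0.4671, -0.2273, 0.0365]
tool_rot: [[0.439, 0.899, 0.001], [0.899, -0.439, 0.0], [0.001, 0.001, -1.0]]
force: [0.1, 0.1, 0.2]
grip_width: 0.27
grip_force: 15.0
```

Emit:
servo_tool(
  increments=[
    {"slide": [0,0,55],"delta_rot": [0,0,0],"jaw": 1},
    {"slide": [0,0,60],"delta_rot": [0,0,0.15],"jaw": 1},
    {"slide": [0,0,60],"delta_rot": [0,0,0.17],"jaw": 1},
    {"slide": [0,10,40],"delta_rot": [0,0,0.17],"jaw": 1},
    {"slide": [0,15,0],"delta_rot": [0,0,0.17],"jaw": 1},
    {"slide": [0,15,0],"delta_rot": [0,0,0.17],"jaw": 1},
    {"slide": [0,15,0],"delta_rot": [0,0,0.17],"jaw": 1},
    {"slide": [0,15,0],"delta_rot": [0,0,0.17],"jaw": 1},
  ],
)

```text
time: 10.42
ee_pos: [0.4667, -0.1569, 0.2514]
tool_rot: [[-0.66, 0.751, -0.0], [0.751, 0.66, 0.001], [0.001, 0.001, -1.0]]
force: [-0.0, 0.1, -0.1]
grip_width: 0.274
grip_force: 15.0
```

Emit:
servo_tool(
  increments=[
    {"slide": [0,15,0],"delta_rot": [0,0,0.17],"jaw": 1},
    {"slide": [0,15,0],"delta_rot": [0,0,0.17],"jaw": 1},
    {"slide": [0,20,0],"delta_rot": [0,0,0.17],"jaw": 1},
    {"slide": [0,20,0],"delta_rot": [0,0,0.17],"jaw": 1},
    {"slide": [0,20,0],"delta_rot": [0,0,0.17],"jaw": 1},
    {"slide": [0,20,0],"delta_rot": [0,0,0.15],"jaw": 1},
  ],
)

```text
time: 11.18
ee_pos: [0.4667, -0.0468, 0.2514]
tool_rot: [[-0.989, -0.15, -0.001], [-0.15, 0.989, 0.001], [0.001, 0.001, -1.0]]
force: [0.1, -0.9, 0.1]
grip_width: 0.27
grip_force: 15.0
```

```bash
python3 - <<'E'
from h import *
to((.510,.1225,.25),np.radians(98.4))
to((.510,.1225,.25),np.radians(98.4),.61,.147)
E
```

```text
t 11.175 q [ 0.46  0.21 -0.56  1.86  0.12  1.1   1.58] F [ 0.1 -0.9  0.1]
slide mm [ 43.3 169.3  -1.4] rot [-0.001 -0.001 -0.004]
t 11.175 q [ 0.46  0.21 -0.56  1.86  0.12  1.1   1.58] F [ 0.1 -0.9  0.1]
slide mm [ 43.3 169.3  -1.4] rot [ 0.09  -0.605 -0.004]
```

Emit:
servo_tool(
  increments=[
    {"slide": [0,28,0],"delta_rot": [0.015,-0.1,0],"jaw": 1},
    {"slide": [0,28,0],"delta_rot": [0.015,-0.1,0],"jaw": 1},
    {"slide": [10,28,0],"delta_rot": [0.015,-0.1,0],"jaw": 1},
    {"slide": [10,28,0],"delta_rot": [0.015,-0.1,0],"jaw": 1},
    {"slide": [10,28,0],"delta_rot": [0.015,-0.1,0],"jaw": 1},
    {"slide": [13,29,0],"delta_rot": [0.015,-0.105,0],"jaw": 1},
    {"slide": [0,0,0],"delta_rot": [0,0,0],"jaw": 1},
  ],
)

```text
time: 12.05
ee_pos: [0.5061, 0.1098, 0.2505]
tool_rot: [[-0.829, -0.142, 0.541], [-0.123, 0.99, 0.071], [-0.545, -0.007, -0.838]]
force: [-0.3, -0.3, -1.1]
grip_width: 0.273
grip_force: 15.0
```

```bash
python3 - <<'E'
from h import *
to((.593,.135,.13),np.radians(98.4),.61,.147)
a=save('side','s1.png')[90:260,200:350]
cv2.imwrite('pics/c1.png',cv2.resize(a[:,:,::-1],None,fx=3,fy=3,interpolation=cv2.INTER_CUBIC))
E
```

```text
t 12.05 q [ 0.31  0.01 -0.72  2.24  0.46  0.37  0.92] F [-0.3 -0.3 -1.1]
slide mm [  86.9   25.2 -120.5] rot [ 0.012 -0.032  0.005]
```

View pics/c1.png

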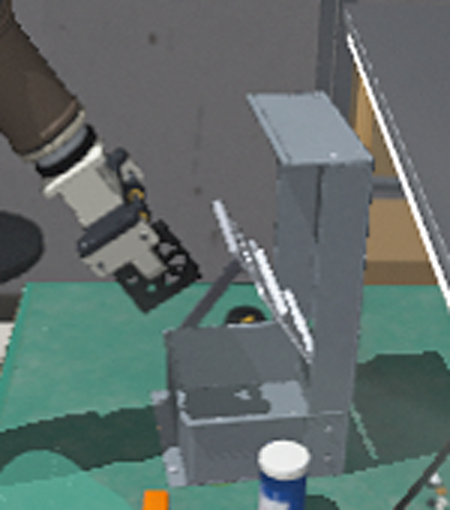

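The fan is held leaned in front of the bin, the flap is up with its bar tip at (217,205), and the path is clear. I'll go in along the tool axis.

Emit:
servo_tool(
  increments=[
    {"slide": [17,10,-20],"delta_rot": [0.012,-0.03,0.005],"jaw": 1},
    {"slide": [17,7,-25],"delta_rot": [0,0,0],"jaw": 1},
    {"slide": [17,4,-25],"delta_rot": [0,0,0],"jaw": 1},
    {"slide": [17,4,-25],"delta_rot": [0,0,0],"jaw": 1},
    {"slide": [17,0,-22],"delta_rot": [0,0,0],"jaw": 1},
    {"slide": [0,0,0],"delta_rot": [0,0,0],"jaw": 1},
  ],
)

```text
time: 12.85
ee_pos: [0.5905, 0.1288, 0.1361]
tool_rot: [[-0.816, -0.138, 0.561], [-0.116, 0.99, 0.075], [-0.566, -0.004, -0.824]]
force: [0.4, -0.3, -1.1]
grip_width: 0.268
grip_force: 15.0
```

```bash
python3 - <<'E'
from h import *
to((.593,.135,.13),np.radians(98.4),.61,.147)
a=save('side','s2.png')[90:260,200:350]
cv2.imwrite('pics/c2.png',cv2.resize(a[:,:,::-1],None,fx=3,fy=3,interpolation=cv2.INTER_CUBIC))
E
```

```text
t 12.85 q [ 0.01  0.35 -0.49  2.25  1.63  0.31 -0.23] F [ 0.4 -0.3 -1.1]
slide mm [ 2.5  6.2 -6.1] rot [ 0.006 -0.008  0.008]
```

View pics/c2.png

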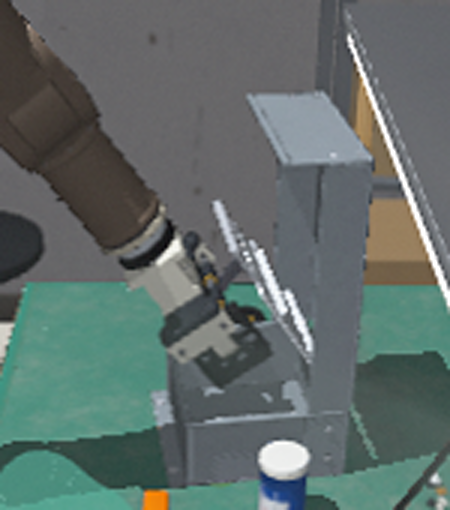

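The fan is over the mouth, clear of the flap and bar. I'll lower it slightly and release.

Emit:
servo_tool(
  increments=[
    {"slide": [3,4,-10],"delta_rot": [0,0,0],"jaw": 1},
    {"slide": [0,0,0],"delta_rot": [0,0,0],"jaw": -0.4},
    {"slide": [0,0,0],"delta_rot": [0,0,0],"jaw": -0.4},
    {"slide": [0,0,0],"delta_rot": [0,0,0],"jaw": -0.4},
    {"slide": [0,0,0],"delta_rot": [0,0,0],"jaw": -0.4},
    {"slide": [0,0,0],"delta_rot": [0,0,0],"jaw": -0.4},
  ],
)

```text
time: 13.65
ee_pos: [0.5929, 0.1347, 0.1279]
tool_rot: [[-0.814, -0.14, 0.563], [-0.117, 0.99, 0.078], [-0.569, -0.002, -0.823]]
force: [0.1, 0.4, -0.3]
grip_width: 0.693
grip_force: 0.0
```

Emit:
servo_tool(
  increments=[
    {"slide": [-17,-2,24],"delta_rot": [0,0,0],"jaw": -0.4},
    {"slide": [-17,-2,24],"delta_rot": [0,0,0],"jaw": -0.4},
    {"slide": [-20,-3,24],"delta_rot": [0,0,0],"jaw": -0.4},
    {"slide": [-20,-3,24],"delta_rot": [0,0,0],"jaw": -0.4},
    {"slide": [-20,-3,20],"delta_rot": [0,0,0],"jaw": 1},
    {"slide": [0,0,0],"delta_rot": [0,0,0],"jaw": 1},
  ],
)

```text
time: 14.4
ee_pos: [0.4987, 0.1216, 0.2453]
tool_rot: [[-0.813, -0.139, 0.566], [-0.116, 0.99, 0.077], [-0.571, -0.003, -0.821]]
force: [0.6, -0.6, -0.2]
grip_width: 0.529
grip_force: 0.0
```

```bash
python3 - <<'E'
from h import *
s=ctrl.get_state();print(s['ee_pos'],s['joint_positions'].round(2))
K,d,R,t=cal('wrist');print(-R.T@t,R[2])
a=save('side','s3.png')[90:260,200:350]
b=save('wrist','w3.png')
cv2.imwrite('pics/c3.png',np.hstack([cv2.resize(a,(338,384)),b[:,:448]])[:,:,::-1])
for r in ctrl.regions_of('side','dead_fan'): print(r['conf'],r['box'])
E
```

```text
[0.49873507 0.12162065 0.24529655] [ 0.18 -0.   -0.64  2.29  0.6   0.33  0.73]
[0.34575465 0.10079957 0.33091917] [ 0.77388376  0.10711826 -0.62420317]
0.84 [184.6, 274.5, 207.7, 305.3]
0.71 [174.5, 308.3, 207.9, 346.2]
0.56 [272.9, 214.8, 294.6, 228.6]
0.52 [250.4, 251.4, 256.5, 289.5]
```

View pics/c3.png

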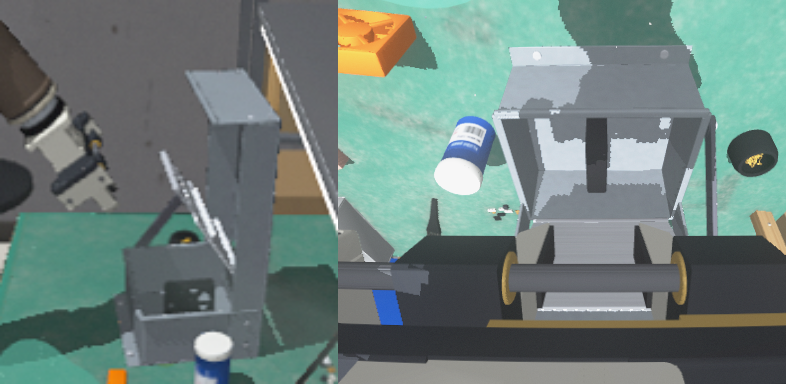

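The fan stands upright inside the bin around side (273–295, 215–229), and the wrist view confirms it. The flap is still on its stay. Next I'll bring the shut fingers under the pull bar, parallel to the flap.

Emit:
servo_tool(
  increments=[
    {"slide": [9,1,-14],"delta_rot": [0,0,0],"jaw": 1},
    {"slide": [9,1,-14],"delta_rot": [0,0,0],"jaw": 1},
    {"slide": [10,2,-14],"delta_rot": [0,0,0],"jaw": 1},
    {"slide": [0,0,0],"delta_rot": [0,0,0],"jaw": 1},
    {"slide": [12,2,9],"delta_rot": [0,0,0],"jaw": 1},
    {"slide": [12,2,9],"delta_rot": [0,0,0],"jaw": 1},
    {"slide": [12,2,8],"delta_rot": [0,0,0],"jaw": 1},
    {"slide": [0,0,0],"delta_rot": [0,0,0],"jaw": 1},
  ],
)

```text
time: 15.55
ee_pos: [0.5635, 0.1322, 0.2284]
tool_rot: [[-0.814, -0.14, 0.564], [-0.116, 0.99, 0.079], [-0.569, -0.001, -0.822]]
force: [0.0, -0.4, -1.1]
grip_width: 0.007
grip_force: 0.0
```

```bash
cat >> h.py <<'E'
def inbin():
    s=ctrl.get_state();p=s['ee_pos'];dx,dy=p[0]-.615,p[1]-.138
    b=1000*np.array([.989*dx+.1465*dy,-.1465*dx+.989*dy,p[2]])
    print('t',s['time'],'bin',b.round(1),'F',s['force'].round(1),'q',s['joint_positions'].round(2),'z',s['tool_rot'][:,2].round(3),'w',s['grip_width'])
E
python3 - <<'E'
from h import *
inbin()
a=save('side','s4.png')[90:260,200:350]
b=save('wrist','w4.png')
cv2.imwrite('pics/c4.png',np.hstack([cv2.resize(a,(338,384)),b[:,:448]])[:,:,::-1])
E
```

```text
t 15.55 bin [-51.7   1.8 228.4] F [ 0.  -0.4 -1.1] q [ 0.15  0.15 -0.63  2.19  0.86  0.35  0.52] z [ 0.564  0.079 -0.822] w 0.007143680846501228
```

View pics/c4.png

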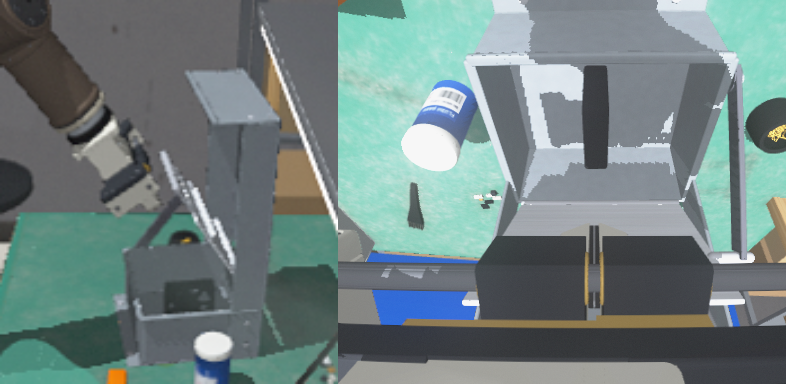

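The shut fingers are about 35 mm short of the bar in the lifting direction and centred on it. I'll push up perpendicular to the flap in small steps.

Emit:
servo_tool(
  increments=[
    {"slide": [3,0,9],"delta_rot": [0,0,0],"jaw": 1},
    {"slide": [6,1,5],"delta_rot": [0,0,0],"jaw": 1},
    {"slide": [6,1,5],"delta_rot": [0,0,0],"jaw": 1},
    {"slide": [5,1,3],"delta_rot": [0,0,0],"jaw": 1},
    {"slide": [0,0,0],"delta_rot": [0,0,0],"jaw": 1},
  ],
)

```text
time: 16.27
ee_pos: [0.5833, 0.1349, 0.2499]
tool_rot: [[-0.814, -0.14, 0.563], [-0.116, 0.99, 0.078], [-0.569, -0.002, -0.823]]
force: [0.2, 0.1, -0.5]
grip_width: 0.007
grip_force: 0.0
```

Emit:
servo_tool(
  increments=[
    {"slide": [5,1,3],"delta_rot": [0,0,0],"jaw": 1},
    {"slide": [0,0,0],"delta_rot": [0,0,0],"jaw": 1},
  ],
)

```text
time: 16.52
ee_pos: [0.5875, 0.1357, 0.2522]
tool_rot: [[-0.815, -0.14, 0.562], [-0.117, 0.99, 0.078], [-0.568, -0.002, -0.823]]
force: [-1.8, -0.0, -0.2]
grip_width: 0.006
grip_force: 1.0
```

```bash
python3 - <<'E'
from h import *
inbin()
E
```

```text
t 16.525 bin [-27.5   1.7 252.2] F [-1.8 -0.  -0.2] q [ 0.2   0.17 -0.67  2.11  0.74  0.41  0.67] z [ 0.562  0.078 -0.823] w 0.005733037995188546
```

Contact came where predicted (1.8 N). I'll lift about 24 mm along the arc and hold while the stay falls.

Emit:
servo_tool(
  increments=[
    {"slide": [5,1,3],"delta_rot": [0,0,0],"jaw": 1},
    {"slide": [5,1,3],"delta_rot": [0,0,0],"jaw": 1},
    {"slide": [5,0,3],"delta_rot": [0,0,0],"jaw": 1},
    {"slide": [5,1,3],"delta_rot": [0,0,0],"jaw": 1},
    {"slide": [2,0,1],"delta_rot": [0,0,0],"jaw": 1},
    {"slide": [0,0,0],"delta_rot": [0,0,0],"jaw": 1},
    {"slide": [0,0,0],"delta_rot": [0,0,0],"jaw": 1},
    {"slide": [0,0,0],"delta_rot": [0,0,0],"jaw": 1},
  ],
)

```text
time: 17.52
ee_pos: [0.6096, 0.1389, 0.2655]
tool_rot: [[-0.815, -0.141, 0.563], [-0.117, 0.99, 0.078], [-0.568, -0.002, -0.823]]
force: [-1.7, 0.9, -6.2]
grip_width: 0.006
grip_force: 2.3
```

```bash
python3 - <<'E'
from h import *
inbin()
a=save('side','s5.png')[90:260,200:350]
b=save('wrist','w5.png')
cv2.imwrite('pics/c5.png',np.hstack([cv2.resize(a,(338,384)),b[:,:448]])[:,:,::-1])
for n in('side','wrist'):
  for r in ctrl.regions_of(n,'stay'): print(n,r['conf'],r['box'])
E
```

```text
t 17.525 bin [ -5.2   1.6 265.5] F [-1.7  0.9 -6.2] q [ 0.21  0.19 -0.69  2.04  0.7   0.45  0.72] z [ 0.563  0.078 -0.823] w 0.005628870406104351
wrist 0.75 [363.1, 0.0, 409.3, 133.8]
```

View pics/c5.png

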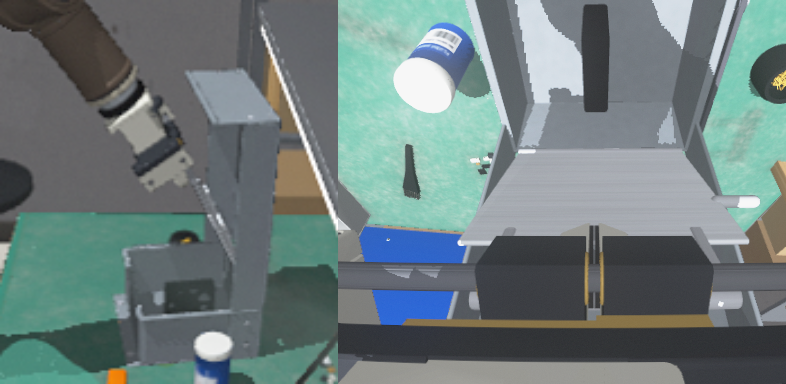

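The stay has fallen: the strut no longer shows in either view, and the pin is free at (740,200). The fingers hold the bar. I'll work out slow lowering rows along the arc.

```bash
python3 - <<'E'
from h import *
th=np.linspace(1.11,-0.01,29)
w=np.c_[-.2200*np.cos(th)*.989,-.2200*np.cos(th)*.1465,.22*np.sin(th)]*1000
r=np.round(w-w[0]);print(np.diff(r,axis=0).astype(int).tolist())
E
```

```text
[[-8, -1, -4], [-7, -1, -4], [-8, -1, -5], [-7, -1, -5], [-7, -1, -5], [-7, -1, -6], [-6, -1, -6], [-6, -1, -6], [-6, -1, -6], [-6, -1, -7], [-6, -1, -6], [-5, -1, -7], [-5, 0, -8], [-5, -1, -7], [-4, -1, -8], [-4, 0, -7], [-4, -1, -8], [-3, 0, -8], [-4, -1, -9], [-2, 0, -8], [-3, -1, -8], [-2, 0, -9], [-2, 0, -9], [-1, -1, -8], [-2, 0, -9], [0, 0, -9], [-1, 0, -8], [0, 0, -9]]
```

Emit:
servo_tool(
  increments=[
    {"slide": [-8,-1,-4],"delta_rot": [0,0,0],"jaw": 1},
    {"slide": [-7,-1,-4],"delta_rot": [0,0,0],"jaw": 1},
    {"slide": [-8,-1,-5],"delta_rot": [0,0,0],"jaw": 1},
    {"slide": [-7,-1,-5],"delta_rot": [0,0,0],"jaw": 1},
    {"slide": [-7,-1,-5],"delta_rot": [0,0,0],"jaw": 1},
    {"slide": [-7,-1,-6],"delta_rot": [0,0,0],"jaw": 1},
    {"slide": [-6,-1,-6],"delta_rot": [0,0,0],"jaw": 1},
    {"slide": [0,0,0],"delta_rot": [0,0,0],"jaw": 1},
  ],
)

```text
time: 18.73
ee_pos: [0.5589, 0.1316, 0.2301]
tool_rot: [[-0.815, -0.141, 0.562], [-0.117, 0.99, 0.078], [-0.568, -0.003, -0.823]]
force: [-3.9, -3.7, -0.6]
grip_width: 0.006
grip_force: 2.3
```

```bash
python3 - <<'E'
from h import *
inbin()
E
```

```text
t 18.725 bin [-56.4   1.9 230.1] F [-3.9 -3.7 -0.6] q [ 0.16  0.14 -0.64  2.2   0.84  0.35  0.53] z [ 0.562  0.078 -0.823] w 0.006331625384149652
```

Emit:
servo_tool(
  increments=[
    {"slide": [-6,-1,-6],"delta_rot": [0,0,0],"jaw": 1},
    {"slide": [-6,-1,-6],"delta_rot": [0,0,0],"jaw": 1},
    {"slide": [-6,-1,-7],"delta_rot": [0,0,0],"jaw": 1},
    {"slide": [-6,-1,-6],"delta_rot": [0,0,0],"jaw": 1},
    {"slide": [-5,-1,-7],"delta_rot": [0,0,0],"jaw": 1},
    {"slide": [-5,0,-8],"delta_rot": [0,0,0],"jaw": 1},
    {"slide": [-5,-1,-7],"delta_rot": [0,0,0],"jaw": 1},
    {"slide": [0,0,0],"delta_rot": [0,0,0],"jaw": 1},
  ],
)

```text
time: 19.73
ee_pos: [0.52, 0.1264, 0.1831]
tool_rot: [[-0.815, -0.142, 0.562], [-0.118, 0.99, 0.079], [-0.568, -0.002, -0.823]]
force: [-5.4, -1.9, -1.2]
grip_width: 0.005
grip_force: 2.7
```

```bash
python3 - <<'E'
from h import *
inbin()
E
```

```text
t 19.725 bin [-95.7   2.4 183.1] F [-5.4 -1.9 -1.2] q [ 0.02  0.15 -0.53  2.34  1.26  0.28  0.07] z [ 0.562  0.079 -0.823] w 0.005386106085357753
```

Emit:
servo_tool(
  increments=[
    {"slide": [-4,-1,-8],"delta_rot": [0,0,0],"jaw": 1},
    {"slide": [-4,0,-7],"delta_rot": [0,0,0],"jaw": 1},
    {"slide": [-4,-1,-8],"delta_rot": [0,0,0],"jaw": 1},
    {"slide": [-3,0,-8],"delta_rot": [0,0,0],"jaw": 1},
    {"slide": [0,0,0],"delta_rot": [0,0,0],"jaw": 1},
  ],
)

```text
time: 20.35
ee_pos: [0.5053, 0.1241, 0.1522]
tool_rot: [[-0.815, -0.141, 0.562], [-0.117, 0.99, 0.079], [-0.567, -0.002, -0.824]]
force: [-5.7, -1.9, -1.4]
grip_width: 0.005
grip_force: 3.2
```

```bash
python3 - <<'E'
from h import *
inbin()
E
```

```text
t 20.35 bin [-110.6    2.4  152.2] F [-5.7 -1.9 -1.4] q [-0.01  0.2  -0.52  2.41  1.64  0.3  -0.34] z [ 0.562  0.079 -0.824] w 0.004568416300166816
```

Emit:
servo_tool(
  increments=[
    {"slide": [-4,-1,-9],"delta_rot": [0,0,0],"jaw": 1},
    {"slide": [-2,0,-8],"delta_rot": [0,0,0],"jaw": 1},
    {"slide": [-3,-1,-8],"delta_rot": [0,0,0],"jaw": 1},
    {"slide": [-2,0,-9],"delta_rot": [0,0,0],"jaw": 1},
    {"slide": [0,0,0],"delta_rot": [0,0,0],"jaw": 1},
  ],
)

```text
time: 20.98
ee_pos: [0.4945, 0.1224, 0.1184]
tool_rot: [[-0.815, -0.141, 0.562], [-0.117, 0.99, 0.079], [-0.567, -0.001, -0.824]]
force: [-5.9, -0.5, -2.0]
grip_width: 0.006
grip_force: 3.0
```

```bash
python3 - <<'E'
from h import *
inbin()
E
```

```text
t 20.975 bin [-121.5    2.3  118.4] F [-5.9 -0.5 -2. ] q [ 0.03  0.28 -0.6   2.47  1.94  0.39 -0.65] z [ 0.562  0.079 -0.824] w 0.006438389212732577
```

Emit:
servo_tool(
  increments=[
    {"slide": [-2,0,-9],"delta_rot": [0,0,0],"jaw": 1},
    {"slide": [-1,-1,-8],"delta_rot": [0,0,0],"jaw": 1},
    {"slide": [-2,0,-9],"delta_rot": [0,0,0],"jaw": 1},
    {"slide": [0,0,-8],"delta_rot": [0,0,0],"jaw": 1},
    {"slide": [0,0,0],"delta_rot": [0,0,0],"jaw": 1},
  ],
)

```text
time: 21.6
ee_pos: [0.4892, 0.1215, 0.0841]
tool_rot: [[-0.816, -0.142, 0.561], [-0.118, 0.99, 0.079], [-0.566, -0.002, -0.824]]
force: [-6.3, 1.2, -2.4]
grip_width: 0.006
grip_force: 3.3
```

```bash
python3 - <<'E'
from h import *
inbin()
E
```

```text
t 21.6 bin [-126.8    2.1   84.1] F [-6.3  1.2 -2.4] q [ 0.06  0.39 -0.67  2.51  2.1   0.52 -0.82] z [ 0.561  0.079 -0.824] w 0.006398529311685488
```

Emit:
servo_tool(
  increments=[
    {"slide": [0,0,-4],"delta_rot": [0,0,0],"jaw": 1},
    {"slide": [0,0,-4],"delta_rot": [0,0,0],"jaw": 1},
    {"slide": [0,0,-3],"delta_rot": [0,0,0],"jaw": 1},
    {"slide": [0,0,-3],"delta_rot": [0,0,0],"jaw": 1},
    {"slide": [0,0,0],"delta_rot": [0,0,0],"jaw": 1},
  ],
)

```text
time: 22.22
ee_pos: [0.4885, 0.1214, 0.07]
tool_rot: [[-0.816, -0.142, 0.56], [-0.118, 0.99, 0.079], [-0.566, -0.002, -0.825]]
force: [-8.0, 1.8, -3.8]
grip_width: 0.007
grip_force: 4.3
```

Emit:
servo_tool(
  increments=[
    {"slide": [-1,0,-2],"delta_rot": [0,0,0],"jaw": 1},
    {"slide": [-1,0,-2],"delta_rot": [0,0,0],"jaw": 1},
    {"slide": [0,0,0],"delta_rot": [0,0,0],"jaw": 1},
  ],
)

```text
time: 22.6
ee_pos: [0.4884, 0.1212, 0.067]
tool_rot: [[-0.814, -0.14, 0.563], [-0.117, 0.99, 0.078], [-0.569, -0.002, -0.822]]
force: [-2.7, 1.4, -3.6]
grip_width: 0.003
grip_force: 1.8
```

```bash
python3 - <<'E'
from h import *
inbin()
E
```

```text
t 22.6 bin [-127.7    1.9   67. ] F [-2.7  1.4 -3.6] q [ 0.06  0.46 -0.69  2.52  2.16  0.59 -0.88] z [ 0.563  0.078 -0.822] w 0.0029879200726407895
```

Emit:
servo_tool(
  increments=[
    {"slide": [-2,0,-1],"delta_rot": [0,0,0],"jaw": 1},
    {"slide": [-2,0,-1],"delta_rot": [0,0,0],"jaw": 1},
    {"slide": [0,0,0],"delta_rot": [0,0,0],"jaw": 1},
  ],
)

```text
time: 22.98
ee_pos: [0.4844, 0.1208, 0.0651]
tool_rot: [[-0.814, -0.14, 0.564], [-0.116, 0.99, 0.078], [-0.57, -0.002, -0.822]]
force: [-0.1, -0.2, -0.7]
grip_width: 0.003
grip_force: 0.0
```

Emit:
servo_tool(
  increments=[
    {"slide": [-2,0,-1],"delta_rot": [0,0,0],"jaw": 1},
    {"slide": [-2,0,-1],"delta_rot": [0,0,0],"jaw": 1},
    {"slide": [-2,0,-1],"delta_rot": [0,0,0],"jaw": 1},
    {"slide": [0,0,0],"delta_rot": [0,0,0],"jaw": 1},
  ],
)

```text
time: 23.48
ee_pos: [0.4776, 0.1208, 0.0616]
tool_rot: [[-0.815, -0.14, 0.563], [-0.117, 0.99, 0.078], [-0.568, -0.002, -0.823]]
force: [-0.4, 0.8, -0.3]
grip_width: 0.006
grip_force: 0.0
```

```bash
python3 - <<'E'
from h import *
inbin()
E
```

```text
t 23.475 bin [-138.4    3.1   61.6] F [-0.4  0.8 -0.3] q [ 0.07  0.47 -0.72  2.55  2.17  0.63 -0.91] z [ 0.563  0.078 -0.823] w 0.006411375891808015
```

Emit:
servo_tool(
  increments=[
    {"slide": [-6,-1,7],"delta_rot": [0,0,0],"jaw": 1},
    {"slide": [-6,-1,8],"delta_rot": [0,0,0],"jaw": 1},
    {"slide": [-6,-1,8],"delta_rot": [0,0,0],"jaw": 1},
    {"slide": [-6,-1,8],"delta_rot": [0,0,0],"jaw": 1},
    {"slide": [-6,-1,8],"delta_rot": [0,0,0],"jaw": 1},
    {"slide": [-6,-1,12],"delta_rot": [0,0,0],"jaw": 1},
  ],
)

```text
time: 24.22
ee_pos: [0.4412, 0.1146, 0.1132]
tool_rot: [[-0.815, -0.14, 0.563], [-0.117, 0.99, 0.078], [-0.568, -0.002, -0.823]]
force: [-0.1, 0.0, -0.3]
grip_width: 0.004
grip_force: 0.0
```

```bash
python3 - <<'E'
from h import *
inbin()
E
```

```text
t 24.225 bin [-175.4    2.4  113.2] F [-0.1  0.  -0.3] q [ 0.22  0.28 -0.89  2.57  1.94  0.51 -0.72] z [ 0.563  0.078 -0.823] w 0.004093905019529577
```

Emit:
servo_tool(
  increments=[
    {"slide": [0,0,25],"delta_rot": [-0.01,0.08,0],"jaw": 1},
    {"slide": [0,0,30],"delta_rot": [-0.01,0.1,0],"jaw": 1},
    {"slide": [0,0,30],"delta_rot": [-0.01,0.1,0],"jaw": 1},
    {"slide": [0,0,30],"delta_rot": [-0.01,0.1,0],"jaw": 1},
    {"slide": [0,0,0],"delta_rot": [0,0,0],"jaw": 1},
  ],
)

```text
time: 24.85
ee_pos: [0.445, 0.0802, 0.153]
tool_rot: [[-0.899, -0.098, 0.426], [-0.127, 0.991, -0.039], [-0.418, -0.089, -0.904]]
force: [0.8, -0.6, 0.7]
grip_width: 0.004
grip_force: 0.0
```

```bash
python3 - <<'E'
from h import *
inbin()
a=save('side','s6.png')[90:260,200:350]
b=save('wrist','w6.png')
cv2.imwrite('pics/c6.png',np.hstack([cv2.resize(a,(338,384)),b[:,:448]])[:,:,::-1])
c,s=.989,.1465
print(proj('side',[[.615+c*x-s*y,.138+s*x+c*y,z] for x,y,z in((-.134,-.06,.1),(-.134,.06,.1))])-[200,90])
E
```

```text
t 24.85 bin [-176.6  -32.2  153. ] F [ 0.8 -0.6  0.7] q [ 0.28  0.15 -0.82  2.37  0.92  0.45  0.38] z [ 0.426 -0.039 -0.904] w 0.0036476280193000225
[[ 47.97149352 134.48165038]
 [ 44.79164475 116.01665318]]
```

View pics/c6.png

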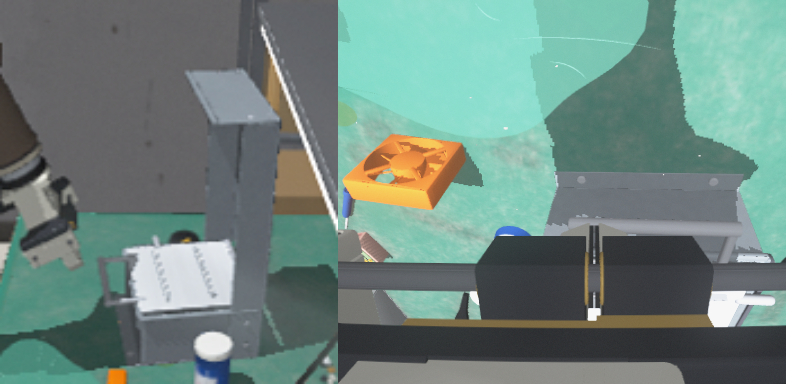

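The flap is shut flat, with the bar at (103,260)–(110,303), which matches the projection for the closed position. The gripper is clear, so I'm handing in.

Emit:
servo_tool(
  increments=[
    {"slide": [-10,0,15],"delta_rot": [0,0,0],"jaw": 1},
    {"slide": [0,0,0],"delta_rot": [0,0,0],"jaw": 1},
    {"slide": [0,0,0],"delta_rot": [0,0,0],"jaw": 1},
  ],
)

```text
time: 25.32
ee_pos: [0.4337, 0.0795, 0.1657]
tool_rot: [[-0.901, -0.1, 0.423], [-0.129, 0.991, -0.04], [-0.415, -0.091, -0.905]]
force: [-0.9, 0.4, -0.1]
grip_width: 0.002
grip_force: 0.0
```

```bash
python3 -c "
from workcell import ctrl
print(ctrl.sign_off())"
```

```text
the job is handed in; nothing more can be done
None
```

The job is handed in at about 25 s of the 61 s allowed: the fan stands in the bin, the stay has fallen, the flap was eased fully shut, and the gripper is clear of everything; sign-off returned no verdict.

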